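# Clear the chips and draw out the telescopic flue brush

## Task

Brick chips have dropped from the chimney onto the green board ahead of the clamped telescopic brush: wipe all of them off the board with the scraper block (not with the fingers), then stand the scraper upright on the worktop, off the board, and let go of it. Then press the red button on the brush's collar, pull the brush fully out to its second stop and finish while still gripping it and holding it out there, so that I can fit the locking pin. Leave the models, the chess piece and the jar undisturbed.

Things in the scene. Friction and masses are not known exactly. Their poses are not given: they have to be found in the camera images.
- rig: Green board fixed to the worktop, 110 mm (x) by 440 mm (y, -230 to +210), 30 mm thick; origin on the worktop under the closed brush's collar, z up. The telescopic wire brush's tube is clamped along the board's y, 75 mm above the worktop, in two black saddles up to 92 mm high at y = +75 and +165 mm. It pulls out towards the board's -y, over the stretch where the chips lie.
- board_spot (a point): Middle of the stretch of the board's top where the chips lie, at (0, -165, 30) mm in the board's frame; axes as the board's. The closed brush's tip is 80 mm from it (at y = -85 mm).
- tele_grip (a point): Centre of the brush's grey collar, a block 30 mm (board x) by 40 mm (along the tube) by 30 mm high, 75 mm above the worktop; moves with the brush, axes as the board's. The wire brush ahead of it is 26 mm thick and ends 85 mm from here towards -y. When closed, the first saddle begins 64 mm behind (+y).
- tele_press (a point): Outer face of the red telescope button on the collar's +x side (board frame), 21 mm from the collar's centre; face 28 mm (along the tube) by 20 mm high. Fingers closing across the collar along the board's x (36 mm wide, 31 mm with the button in) press it.
- tele (a joint): How far the brush is out, m: 0 closed, 0.05 first stop, 0.10 second stop (hard end). Locked at 0 until the button is in; with the button kept in it passes the first stop freely, with it out it catches there. The second stop has no catch: let go, a spring (3 N closed, 5.5 N at the end) draws the brush back to the first. An orange ring on the rod comes out of the tube at each stop.
- tele_button (a joint): Button travel, m: 0 out, 0.005 fully in; it unlocks from about 0.0035. Spring: 1.6 N at first, 3.6 N fully in, so a grip of 15 N or more across the collar holds it in and pulls safely.
- scraper_grip (a point): Centre of the scraper block's blue handle, 52 mm above its underside. Handle 22 mm thick (its x), 60 mm long (its y), from 28 to 73 mm above the underside; below it a pale wooden block 30 mm (x) by 110 mm (y) by 28 mm high, flat face towards +x and -x. 0.16 kg (varies). It stands upright on the worktop to the right of the board; z is up.
- chip0_c (a point): Centre of a loose red-brown brick chip, 20 x 15 x 12 mm, 6 mm above its underside, 10 g; at the start flat on the board.
- chip1_c (a point): Centre of a loose red-brown brick chip, 20 x 15 x 12 mm, 6 mm above its underside, 10 g; at the start flat on the board.
- chip2_c (a point): Centre of a loose red-brown brick chip, 20 x 15 x 12 mm, 6 mm above its underside, 10 g; at the start flat on the board.
- bunker: Bystander, not to be disturbed: grey bunker model, 115 x 145 x 74 mm; origin at the centre of its underside.
- bishop: Bystander, not to be disturbed: boxwood chess bishop, 36 mm wide, 95 mm high; origin at the centre of its underside.
- jar: Bystander, not to be disturbed: glass jar with twist cap, 72 mm wide, 85 mm high; origin at the centre of its underside.
- crater: Bystander, not to be disturbed: tan resin crater model, 124 mm wide, 28 mm high; origin at the centre of its underside.
Things that resemble listed ones, but are neither listed nor needed, are in the scene too. What is shaped like the part that bears scraper_grip but turquoise or yellow is not meant.

How it is judged:
On the way, in this order (a step that is already met when the one before it is completed fails the run):
1. all chips are off the board, the scraper in the gripper, the brush still closed (height (world z) of each of chip0_c, chip1_c, chip2_c below 0.024 m and contact force between scraper and the fingers above 1 N and value of joint tele below 0.008 m), for 0.2 s.
2. the scraper stands upright on the worktop, let go of, the brush still closed (height (world z) of scraper_grip below 0.058 m and angle between scraper_grip's own z axis and vertical below 0.15 rad and contact force between scraper and the fingers below 0.1 N and linear speed of scraper below 0.02 m/s and value of joint tele below 0.008 m), for 0.2 s.
3. the button is pressed in by the fingers (value of joint tele_button above 0.003 m and contact force between tele and the fingers above 1 N), for 0.1 s.
At the end, for the whole second after the job is handed in: The brush is out to its second stop (joint above 0.095 m), still, and gripped by the fingers (over 2 N); every chip's centre is below 24 mm (off the board); the scraper stands upright (within 0.15 rad) on the worktop, still, not held and not against the board; held for the last second (value of joint tele above 0.095 m and velocity of joint tele below 0.01 m/s and contact force between tele and the fingers above 2 N and height (world z) of each of chip0_c, chip1_c, chip2_c below 0.024 m and height (world z) of scraper_grip below 0.058 m and angle between scraper_grip's own z axis and vertical below 0.15 rad and contact force between scraper and the fingers below 0.1 N and linear speed of scraper below 0.02 m/s and contact force between scraper and rig below 0.1 N); the arm keeps its last pose, push and grip.
It fails at once if the gripper or arm touches a chip (chips are moved with the scraper) (contact force between any of chip0, chip1, chip2 and the fingers above 0.3 N or contact force between any of chip0, chip1, chip2 and the arm above 0.3 N).
It fails at once if the brush is pulled out while a chip is still on the board (value of joint tele above 0.015 m and not (height (world z) of each of chip0_c, chip1_c, chip2_c below 0.024 m)).
It fails at once if a bystander is disturbed (moved over 20 mm) (distance of any of bunker, bishop, jar, crater from where it was at the start of the episode above 0.02 m).
It also fails if it takes over 64 s, if anything falls off the work surface, if the arm or the gripper's body presses on something with over 40 N, if the wrist force passes 120 N, or if a joint passes its speed limit or range.

## Robot

A 7-joint arm with a two-finger parallel gripper is mounted at the origin on the work surface. World frame = base frame: x ahead of the robot, y to its left, z up, the work surface at z = 0. Lengths are in m, angles in rad, forces in N, time in s.
With the tool pointing down it reaches from about 0.425 to 0.875 m from the base axis. Payload 4.7 kg.
Tool frame: the origin (TCP) lies midway between the tips of the shut fingers; the grasp point (between the pads) lies 19 mm behind it; z points along the fingers, y is the direction in which the jaws open and shut (so a half turn about z gives the same grasp; the last joint's range is limited). The gripper opens to 87 mm and grips with 3 to 60 N. Pads are 19 mm wide; open, the fingers measure 117 mm over their backs; the gripper's body (75 mm by 190 mm) begins 51 mm behind the grasp point.
Start: joints at [1.18, 0.321, -0.07, 1.45, 0.023, 1.371, -0.057], TCP at [0.256, -0.597, 0.223] pointing down, gripper open.
Joint ranges: [-2.86, 2.86], [-0.3, 2.09], [-1.38, 1.24], [0.06, 2.45], [-1.56, 4.7], [0.09, 2.05], [-2.69, 2.69]. Speed limits (rad/s): [2.57, 2.57, 3.14, 3.14, 3.14, 3.14, 3.14].

## Interface

Orientations are given as a rotation vector (axis times angle).
In Python, from bench import get_state, eyes, job gives the robot as it stands. The module is installed in compiled form; this text tells all that it offers.
- The arm moves only by the shell command python3 -m jog 'ROWS' [FORCE]. ROWS is JSON, a list that holds one entry, the list of rows, each a list of 5 numbers: the opening, from 0 (shut) to 1 (fully open), then the shift along the tool's x, y, z in units of 40 mm (1.0 is 40 mm), then the turn about the tool's z in units of 5 degrees (1.0 is 5 degrees). In form: [[[jaw, dx, dy, dz, turn], ...]]. A call has 1 to 10 rows; each row shifts and turns the commanded pose from where the row before left it, along the tool's axes as they then stand; what a row does not reach is not made up. A row lasts 1/8 s, in which the tool goes at most 62.5 mm and 10.7 degrees, less where a joint would pass 70% of its speed; a pose out of reach is approached as far as the arm can. A call is refused whole if a number of a shift passes 1 or a number of a turn 1, either way. A call with a gripper value outside its range is refused whole. The fingers move at their own pace and stop on an object; FORCE is the grip in N (left out, the last holds). Time passes only in rows, so rows that do not move let the fingers close. It gives the time, the measured TCP pose, the force and the opening at its end, in the units of the state.
- get_state(): the state, without advancing time (a new reading comes with each control period).
- eyes.get_image(name): name is "scene" or "top"; returns (picture, depth): 384x512x3 uint8, red, green, blue; 384x512 float32, m along the optical axis (not along the pixel's ray), 0 where there is no reading.
- eyes.camera_params(name): a dict with "camera_matrix" (3x3 intrinsics, pixels), "pose" (4x4, takes a point from camera to world coordinates). Camera axes: x right, y down, z forward; pixel columns grow to the right and rows downward; lengths in m; the calibration is good to about 2 mm. A picture is of the moment at which its call begins. camera_params takes no time and is no camera call.
- job.close_job(): hands the job in, once; it reports no verdict.
The state is a dict: "time": time; "joint_positions": joint angles; "qd": joint speeds; "joint_torque": joint torques, N m; "position": TCP position; "tool_rot": TCP orientation; "ft_force": force on the tool from outside, world axes, zero at the start; "torque": the same for the moment, N m; "grip_width": opening from 0.0 (shut) to 1.0 (fully open).
Only numpy, scipy, OpenCV 4.12 (cv2) and the standard library are available. Lean on these libraries where they do the work, as an engineer would, in place of code of your own. Each camera call takes 0.05 s, during which the arm holds its last target. There are 200 camera calls.

## Working session

There is one attempt and no reset: what is moved stays moved. The work goes in short steps, Python scripts to look and compute and a shell command to move; the robot and the scene stay as the last step left them, time stands still between calls to the robot, and variables do not carry over. Pictures are saved under pics/ and viewed, about 8 in all and at most 12, crops included, and the job is handed in when it is done.

```bash
mkdir -p pics; cat > h.py <<'E'
import numpy as np, cv2
from bench import get_state, eyes, job
def shot(n,f=None):
    im,d=eyes.get_image(n)
    if f: cv2.imwrite('pics/'+f,cv2.cvtColor(im,cv2.COLOR_RGB2BGR))
    return im,d
def cloud(n,d):
    p=eyes.camera_params(n);K=np.array(p['camera_matrix']);T=np.array(p['pose'])
    v,u=np.mgrid[:d.shape[0],:d.shape[1]]
    P=np.stack([(u-K[0,2])/K[0,0]*d,(v-K[1,2])/K[1,1]*d,d],-1)
    return P@T[:3,:3].T+T[:3,3]
def ray(n,u,v,z):
    p=eyes.camera_params(n);K=np.array(p['camera_matrix']);T=np.array(p['pose'])
    r=T[:3,:3]@np.linalg.solve(K,[u,v,1]);return T[:3,3]+r*(z-T[2,3])/r[2]
E
python3 - <<'E'
from h import *
for n in('scene','top'):
    im,d=shot(n,n+'0.png');np.savez(n+'0.npz',im=im,d=d)
    print(n,eyes.camera_params(n))
print(get_state())
E
```

```text
scene {'camera_matrix': array([[356.20201848,   0.        , 250.33980475],
       [  0.        , 356.20201848, 194.00270279],
       [  0.        ,   0.        ,   1.        ]]), 'pose': array([[-0.08726868,  0.78846497, -0.60885726,  1.18138447],
       [ 0.99614993,  0.07418378, -0.04671271,  0.01508732],
       [ 0.008336  , -0.61058968, -0.79190325,  0.88203064],
       [ 0.        ,  0.        ,  0.        ,  1.        ]])}
top {'camera_matrix': array([[366.78054971,   0.        , 259.96287495],
       [  0.        , 366.78054971, 186.20267824],
       [  0.        ,   0.        ,   1.        ]]), 'pose': array([[-0.00466771, -0.9897197 ,  0.14294452,  0.35573616],
       [-0.99985229,  0.00698364,  0.01570419, -0.02841669],
       [-0.01654102, -0.1428501 , -0.9896061 ,  1.38625056],
       [ 0.        ,  0.        ,  0.        ,  1.        ]])}
{'time': 0.1, 'joint_positions': array([ 1.18010203,  0.32172413, -0.070098  ,  1.45153677,  0.0225967 ,
        1.37080715, -0.05690224]), 'qd': array([-0.00039764, -0.00241178, -0.00204628, -0.00178102,  0.00061971,
       -0.000684  ,  0.00057455]), 'joint_torque': array([-4.90617731e-04, -4.92573130e+01, -4.05928306e-01, -3.13401747e+01,
       -6.41735760e-02,  3.94585077e-02,  9.04508101e-05]), 'position': array([ 0.25576007, -0.59703334,  0.22159521]), 'tool_rot': array([-3.07585201e+00, -6.31245685e-01,  6.64192753e-04]), 'ft_force': array([-0.1283846 , -0.85461871,  0.03644561]), 'torque': array([-0.00760201,  0.01200889,  0.06584492]), 'grip_width': 1.0022057255784784}
```

View pics/scene0.png

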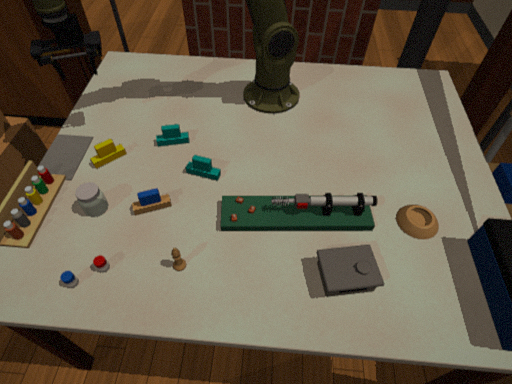

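View pics/top0.png

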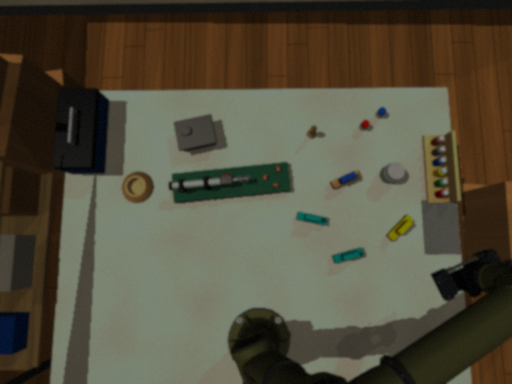

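The views show the green board with the brush (scene 220–373, 195–231), three chips at its left end (about 235,217; 240,200; 252,209), and the blue scraper at (150,200). The bishop is at (179,260), the jar at (91,198), and the turquoise and yellow decoys are elsewhere.

```bash
cat > m.py <<'E'
from h import *
def comps(im,C,lo,hi,box,zr,amin):
    hsv=cv2.cvtColor(im,cv2.COLOR_RGB2HSV)
    m=cv2.inRange(hsv,np.array(lo),np.array(hi))
    m[(C[...,2]<zr[0])|(C[...,2]>zr[1])|(C[...,0]<box[0])|(C[...,0]>box[1])|(C[...,1]<box[2])|(C[...,1]>box[3])]=0
    n,l,s,c=cv2.connectedComponentsWithStats(m)
    return [C[l==i] for i in range(1,n) if s[i,4]>=amin]
E
python3 - <<'E'
from m import *
for n in('scene','top'):
    z=np.load(n+'0.npz');im,d=z['im'],z['d'];C=cloud(n,d)
    print(n)
    def rep(name,L):
        for P in L:
            r=cv2.minAreaRect(P[:,:2].astype(np.float32)*1000)
            print(name,len(P),'med',np.median(P,0).round(4),'rect',np.round(r[0],1),np.round(r[1],1),round(r[2],1),'zmax',P[:,2].max().round(3))
    B=(.3,.9,-.6,.6)
    rep('green',comps(im,C,(55,60,20),(85,255,255),B,(.02,.04),200))
    rep('chip',comps(im,C,(0,90,50),(12,255,255),B,(.025,.06),3))
    rep('red',comps(im,C,(0,120,60),(8,255,255),B,(.06,.11),3))
    rep('blue',comps(im,C,(105,110,30),(125,255,255),(.3,.9,-.5,.2),(.05,.09),8))
    rep('wood',comps(im,C,(8,60,60),(25,200,255),(.3,.9,-.5,-.1),(.015,.04),8))
E
python3 - <<'E'
import cv2
a=cv2.imread('pics/scene0.png')
cv2.imwrite('pics/c1.png',cv2.resize(a[180:275,110:310],None,fx=4,fy=4,interpolation=cv2.INTER_CUBIC))
E
```

```text
scene
green 3456 med [0.5925 0.0647 0.0288] rect [574.2 102.5] [111.3 437.2] 5.4 zmax 0.037
chip 32 med [ 0.5601 -0.0656  0.0411] rect [555.3 -63.4] [17.9 22.6] 58.1 zmax 0.043
chip 33 med [ 0.5906 -0.0272  0.0409] rect [585.6 -26.7] [27.5 14.5] 4.8 zmax 0.045
chip 32 med [ 0.6223 -0.0741  0.0407] rect [617.6 -76. ] [30.4 14.7] 16.9 zmax 0.044
chip 115 med [ 0.7916 -0.4038  0.0435] rect [ 789.9 -406.7] [30.5 27.2] 54.3 zmax 0.048
red 44 med [0.5908 0.1137 0.083 ] rect [589.8 114.1] [ 8.4 28.1] 6.0 zmax 0.087
blue 203 med [ 0.5862 -0.3251  0.0697] rect [ 582.6 -325.9] [24.6 56.9] 19.0 zmax 0.076
wood 278 med [ 0.5905 -0.3212  0.0259] rect [ 581.4 -327.2] [ 34.5 109.7] 23.0 zmax 0.036
wood 51 med [ 0.7706 -0.2011  0.0237] rect [ 769.  -204.7] [15.5 24.1] 18.8 zmax 0.04
top
green 2431 med [0.564  0.0718 0.0293] rect [569.4 103.5] [110.1 436.1] 5.5 zmax 0.04
chip 53 med [ 0.7842 -0.403   0.0428] rect [ 786.  -403.3] [27.  28.8] 19.0 zmax 0.051
chip 13 med [ 0.6178 -0.0747  0.0422] rect [618.  -74.6] [ 7.5 15.6] 89.1 zmax 0.044
chip 4 med [0.5991 0.1264 0.0289] rect [599.2 126.4] [11.7  0.7] 84.3 zmax 0.032
chip 13 med [ 0.5851 -0.026   0.0414] rect [585.6 -26.5] [ 9.6 16.6] 69.3 zmax 0.05
chip 10 med [ 0.5541 -0.0665  0.0399] rect [554.4 -66.7] [10.1 11. ] 46.4 zmax 0.043
red 9 med [0.5858 0.1112 0.0833] rect [586.9 114.5] [ 4.  21.1] 3.9 zmax 0.088
blue 91 med [ 0.5767 -0.3228  0.0713] rect [ 577.3 -325.6] [20.2 58.9] 21.9 zmax 0.077
wood 13 med [ 0.7547 -0.1978  0.0187] rect [ 755. -197.] [19.2 11.8] 36.0 zmax 0.036
wood 22 med [ 0.5975 -0.3707  0.0279] rect [ 597.9 -370.5] [28.9 11. ] 18.0 zmax 0.031
wood 67 med [ 0.5614 -0.2875  0.0264] rect [ 562.5 -289.7] [28.6 33.4] 26.3 zmax 0.039
```

View pics/c1.png

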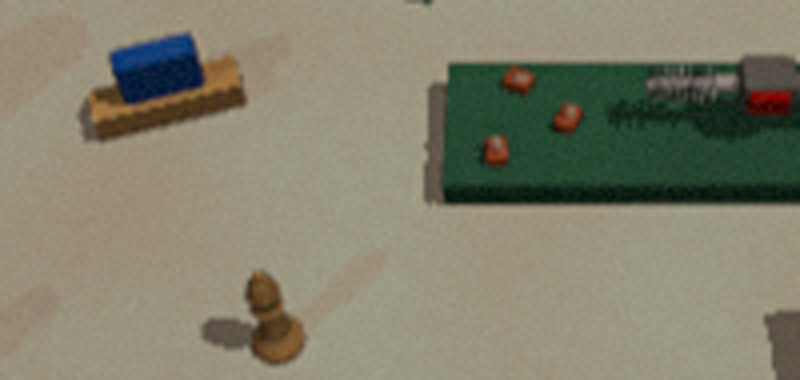

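```bash
cat > p.py <<'E'
from h import *
from scipy.optimize import fsolve
from scipy.spatial.transform import Rotation as R
def plan(xyz,yaw,n):
    """constant row (dx,dy,dz,turn) repeated n times to reach xyz with tool-x yaw (deg)"""
    s=get_state();M=R.from_rotvec(s['tool_rot']).as_matrix();p=np.array(s['position'])
    y0=np.degrees(np.arctan2(M[1,0],M[0,0]));t=-((yaw-y0+180)%360-180)/n
    def end(d):
        q=p[:2].copy();a=np.radians(y0)
        for i in range(n):
            q+=d[0]*np.array([np.cos(a),np.sin(a)])+d[1]*np.array([np.sin(a),-np.cos(a)]);a-=np.radians(t)
        return q-np.array(xyz[:2])
    d=fsolve(end,[.001,.001])
    print('pos',p.round(4),'yaw',y0.round(2),'grip',round(s['grip_width'],3),'t',s['time'],'f',np.round(s['ft_force'],1),'q7',s['joint_positions'][6].round(2),'tilt',M[2,:].round(3))
    print('row x',n,np.round([d[0]/.04,d[1]/.04,-(xyz[2]-p[2])/.04/n,t/5],3))
E
python3 -c "
from p import *
plan((.580,-.326,.20),111,18)"
```

```text
pos [ 0.2558 -0.597   0.2216] yaw 23.2 grip 1.002 t 0.1 f [-0.1 -0.9  0. ] q7 -0.06 tilt [-0.    -0.002 -1.   ]
row x 18 [ 0.589  0.272  0.03  -0.976]
```

```bash
python3 -m jog '[[[1,0.589,0.272,0.03,-0.976],[1,0.589,0.272,0.03,-0.976],[1,0.589,0.272,0.03,-0.976],[1,0.589,0.272,0.03,-0.976],[1,0.589,0.272,0.03,-0.976],[1,0.589,0.272,0.03,-0.976],[1,0.589,0.272,0.03,-0.976],[1,0.589,0.272,0.03,-0.976],[1,0.589,0.272,0.03,-0.976]]]' 30
python3 -m jog '[[[1,0.589,0.272,0.03,-0.976],[1,0.589,0.272,0.03,-0.976],[1,0.589,0.272,0.03,-0.976],[1,0.589,0.272,0.03,-0.976],[1,0.589,0.272,0.03,-0.976],[1,0.589,0.272,0.03,-0.976],[1,0.589,0.272,0.03,-0.976],[1,0.589,0.272,0.03,-0.976],[1,0.589,0.272,0.03,-0.976]]]' 30
python3 -m jog '[[[1,0,0,0,0]]]'
python3 -c "
from p import *
plan((.580,-.326,.12),111,3)
shot('scene','s1.png')"
python3 - <<'E'
import cv2
a=cv2.imread('pics/s1.png')
cv2.imwrite('pics/c2.png',cv2.resize(a[100:260,60:260],None,fx=3,fy=3,interpolation=cv2.INTER_CUBIC))
E
```

```text
time: 1.23
position: [0.4733, -0.5267, 0.2109]
tool_rot: [-2.615, -1.739, 0.0]
ft_force: [-0.4, -0.5, 0.1]
grip_width: 0.997
time: 2.35
position: [0.5804, -0.3253, 0.2002]
tool_rot: [-1.774, -2.591, 0.0]
ft_force: [-0.3, 0.1, 0.3]
grip_width: 0.999
time: 2.48
position: [0.5812, -0.3234, 0.2007]
tool_rot: [-1.773, -2.592, -0.002]
ft_force: [0.2, -0.6, 0.1]
grip_width: 1.0
pos [ 0.5812 -0.3234  0.2007] yaw 111.24 grip 1.0 t 2.475 f [ 0.2 -0.6  0.1] q7 0.72 tilt [ 0.001  0.    -1.   ]
row x 3 [-0.017 -0.017  0.672  0.016]
```

View pics/c2.png

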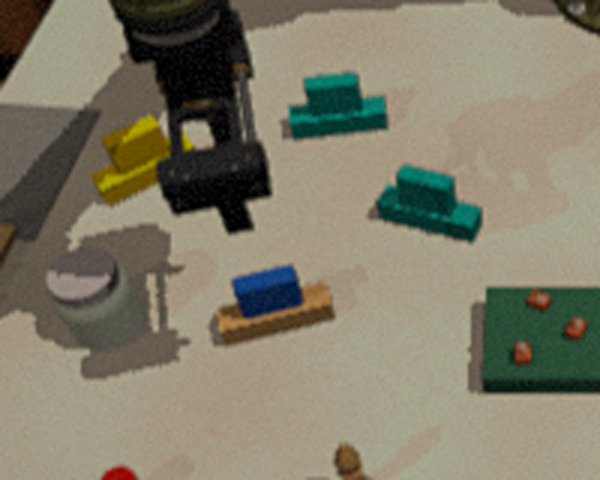

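The gripper is above and behind the blue scraper in the view, as expected at z = 0.2, and the way down is clear. I'll go down and grip.

```bash
python3 -m jog '[[[1,-0.02,0,0.8,0],[1,-0.02,0,0.8,0],[1,0,0,0.8,0],[1,0,0,0.8,0],[1,0,0,0.6,0],[1,0,0,0.3,0],[1,0,0,0,0]]]' 30
python3 -m jog '[[[0,0,0,0,0],[0,0,0,0,0],[0,0,0,0,0],[0,0,0,0,0],[0,0,0,0,0],[0,0,0,0,0]]]' 30
```

```text
time: 3.4
position: [0.5801, -0.3289, 0.0361]
tool_rot: [-1.78, -2.587, 0.001]
ft_force: [0.4, 0.8, -1.0]
grip_width: 0.998
time: 4.15
position: [0.581, -0.3278, 0.0369]
tool_rot: [-1.779, -2.59, 0.0]
ft_force: [-0.2, -0.2, -0.0]
grip_width: 0.406
```

```bash
python3 -m jog '[[[0,0,0,0,0],[0,0,0,0,0],[0,0,0,0,0],[0,0,0,0,0]]]' 30
python3 -m jog '[[[0,0,0,-0.8,0],[0,0,0,-0.9,0]]]' 30
python3 -c "
from p import *
o=np.array([.5706,.113]);a=np.radians(5.4);X=np.array([np.cos(a),np.sin(a)]);Y=np.array([-X[1],X[0]])
print(o-.166*Y-.10*X, o-.166*Y-.065*X,o-.166*Y+.065*X)
plan((*(o-.166*Y-.10*X),.11),95.4,8)"
```

```text
time: 4.65
position: [0.5809, -0.3279, 0.0369]
tool_rot: [-1.779, -2.589, 0.0]
ft_force: [-0.5, -0.6, -0.6]
grip_width: 0.25
time: 4.9
position: [0.5803, -0.3274, 0.1046]
tool_rot: [-1.777, -2.588, -0.0]
ft_force: [0.4, 0.3, -1.2]
grip_width: 0.252
[ 0.48666578 -0.06167412] [ 0.52151045 -0.05838033] [ 0.65093351 -0.04614625]
pos [ 0.5803 -0.3274  0.1046] yaw 111.04 grip 0.252 t 4.9 f [ 0.4  0.3 -1.2] q7 0.69 tilt [ 0.002 -0.001 -1.   ]
row x 8 [ 0.879 -0.08  -0.017  0.391]
```

```bash
python3 -m jog '[[[0,0.879,-0.08,-0.02,0.391],[0,0.879,-0.08,-0.02,0.391],[0,0.879,-0.08,-0.02,0.391],[0,0.879,-0.08,-0.02,0.391],[0,0.879,-0.08,-0.02,0.391],[0,0.879,-0.08,-0.02,0.391],[0,0.879,-0.08,-0.02,0.391],[0,0.879,-0.08,-0.02,0.391],[0,0,0,0,0],[0,0,0,0,0]]]' 30
python3 -c "
from p import *
plan((.4867,-.0617,.070),95.4,2)
shot('scene','s2.png')"
python3 - <<'E'
import cv2
a=cv2.imread('pics/s2.png')
cv2.imwrite('pics/c3.png',cv2.resize(a[100:260,150:350],None,fx=3,fy=3,interpolation=cv2.INTER_CUBIC))
E
```

```text
time: 6.15
position: [0.4875, -0.0628, 0.1114]
tool_rot: [2.114, 2.323, -0.001]
ft_force: [0.4, -0.3, -1.1]
grip_width: 0.251
pos [ 0.4875 -0.0628  0.1114] yaw 95.41 grip 0.251 t 6.15 f [ 0.4 -0.3 -1.1] q7 0.11 tilt [-0.001  0.    -1.   ]
row x 2 [ 0.015 -0.009  0.517  0.001]
```

View pics/c3.png

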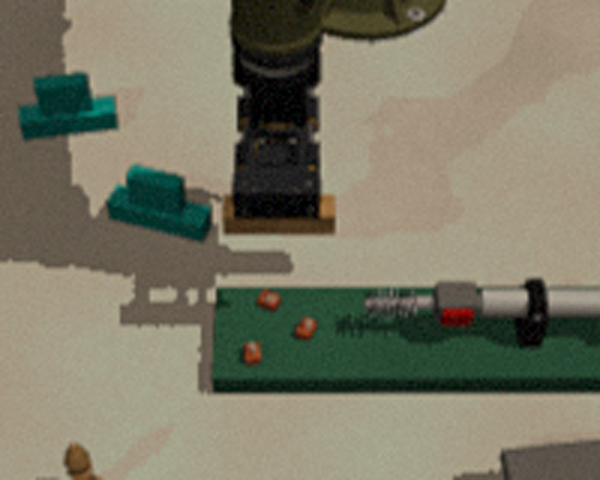

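The scraper is held parallel to the board beside its near edge, and the chips are untouched. I'll lower it beside the edge and sweep towards +x.

```bash
python3 -m jog '[[[0,0,0.55,0,0],[0,0,0,0.5,0],[0,0,0,0.57,0],[0,0,0,0,0],[0,0,0,0,0]]]' 30
python3 -m jog '[[[0,0,0.25,0,0],[0,0,0.25,0,0],[0,0,0.25,0,0],[0,0,0.25,0,0],[0,0,0.25,0,0],[0,0,0.25,0,0],[0,0,0.25,0,0],[0,0,0.25,0,0]]]' 30
```

```text
time: 6.82
position: [0.5099, -0.0608, 0.0691]
tool_rot: [2.115, 2.322, 0.001]
ft_force: [0.9, 0.1, -1.2]
grip_width: 0.25
time: 7.82
position: [0.5897, -0.0526, 0.0685]
tool_rot: [-2.114, -2.323, 0.0]
ft_force: [-0.5, 1.4, -0.7]
grip_width: 0.249
```

```bash
python3 -m jog '[[[0,0,0.2,0,0],[0,0,0.2,0,0],[0,0,0.2,0,0],[0,0,0.2,0,0],[0,0,0.2,0,0],[0,0,0.2,0,0],[0,0,0.2,0,0],[0,0,0.2,0,0],[0,0,0.1,0,0],[0,0,0,0,0]]]' 30
python3 - <<'E'
from p import *
for n in('scene','top'): im,d=shot(n,n+'3.png')
a=cv2.imread('pics/scene3.png')[170:260,170:320];b=cv2.imread('pics/top3.png')[110:240,200:400]
cv2.imwrite('pics/c4.png',np.vstack([cv2.resize(a,(500,300),interpolation=cv2.INTER_CUBIC),cv2.resize(b,(500,290),interpolation=cv2.INTER_CUBIC)]))
plan((.58,-.326,.1),111,10)
E
```

```text
time: 9.07
position: [0.6569, -0.0462, 0.0684]
tool_rot: [-2.114, -2.323, 0.0]
ft_force: [-0.2, 0.1, -1.1]
grip_width: 0.25
pos [ 0.6565 -0.0463  0.0685] yaw 95.4 grip 0.256 t 9.175 f [ 0.3 -0.1 -0.7] q7 -0.07 tilt [-0. -0. -1.]
row x 10 [-0.644 -0.338 -0.079 -0.312]
```

View pics/c4.png

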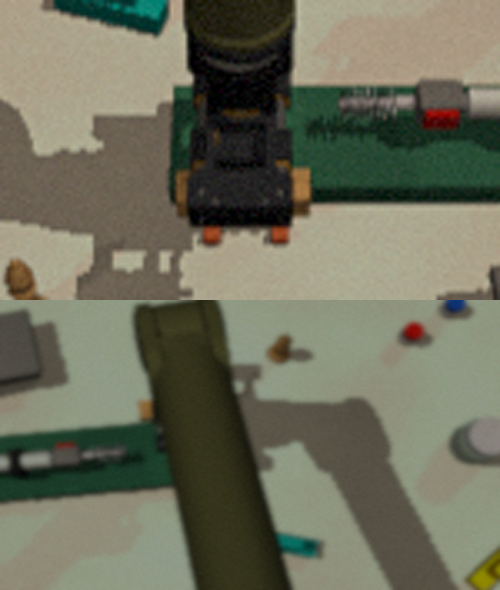

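Two chips lie on the worktop past the board's edge (crop 212,235 and 280,235). The third is hidden behind the gripper, so I'll lift and move aside to see it.

```bash
python3 -m jog '[[[0,0,0,-0.6,0],[0,0,0,-0.5,0],[0,-0.644,-0.338,0,-0.312],[0,-0.644,-0.338,0,-0.312],[0,-0.644,-0.338,0,-0.312],[0,-0.644,-0.338,0,-0.312],[0,-0.644,-0.338,0,-0.312],[0,-0.644,-0.338,0,-0.312],[0,0,0,0,0]]]' 30
python3 - <<'E'
from m import *
im,d=shot('scene','scene4.png');C=cloud('scene',d)
for P in comps(im,C,(0,90,50),(12,255,255),(.4,.75,-.2,.1),(-.01,.09),3): print(len(P),np.median(P,0).round(3),P.max(0).round(3))
a=cv2.imread('pics/scene4.png')[170:260,170:320]
cv2.imwrite('pics/c5.png',cv2.resize(a,(750,450),interpolation=cv2.INTER_CUBIC))
from p import plan
plan((.58,-.326,.1),111,4)
E
```

```text
time: 10.3
position: [0.6006, -0.2159, 0.113]
tool_rot: [1.924, 2.482, -0.003]
ft_force: [-0.2, 0.0, -1.5]
grip_width: 0.255
36 [ 0.656 -0.051  0.013] [ 0.662 -0.042  0.017]
36 [ 0.676 -0.071  0.01 ] [ 0.686 -0.062  0.012]
39 [ 0.67  -0.014  0.01 ] [ 0.68  -0.006  0.015]
pos [ 0.6014 -0.2132  0.1131] yaw 104.57 grip 0.252 t 10.35 f [ 0.5  0.1 -1.9] q7 0.39 tilt [-0.001  0.    -1.   ]
row x 4 [-0.636 -0.334  0.082 -0.321]
```

View pics/c5.png

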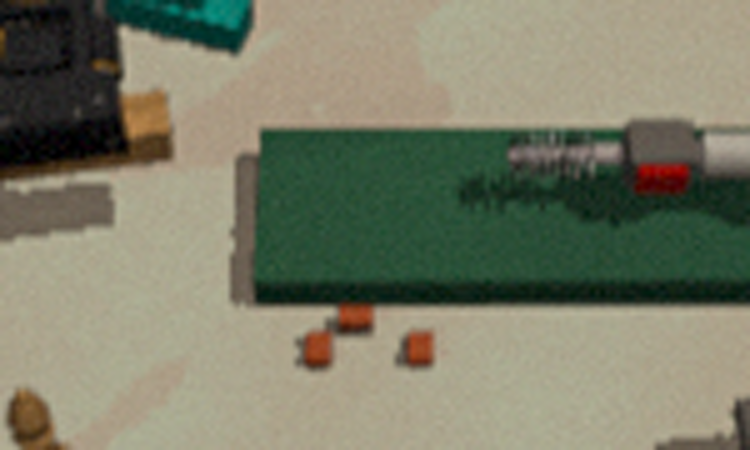

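All three chips are on the worktop (tops ≤ 17 mm) and the board is bare. I'll set the scraper down at its old place.

```bash
python3 -m jog '[[[0,-0.636,-0.334,0,-0.321],[0,-0.636,-0.334,0,-0.321],[0,-0.636,-0.334,0,-0.321],[0,-0.636,-0.334,0,-0.321],[0,0,0,0.7,0],[0,0,0,0.7,0],[0,0,0,0.3,0],[0,0,0,0.17,0],[0,0,0,0,0],[0,0,0,0,0]]]' 30
```

```text
time: 11.6
position: [0.5815, -0.3249, 0.0389]
tool_rot: [1.774, 2.59, 0.0]
ft_force: [0.1, 0.6, -1.1]
grip_width: 0.246
```

```bash
python3 -m jog '[[[0,0,0,0.04,0],[0,0,0,0,0],[0,0,0,0,0]]]' 30
python3 -m jog '[[[1,0,0,0,0],[1,0,0,0,0],[1,0,0,0,0],[1,0,0,0,0],[1,0,0,0,0],[1,0,0,0,0],[1,0,0,0,0],[1,0,0,0,0],[1,0,0,0,0],[1,0,0,0,0]]]' 30
python3 -m jog '[[[1,0,0,-0.7,0],[1,0,0,-0.9,0],[1,0,0,-0.9,0],[1,0,0,-0.9,0],[1,0,0,-0.2,0],[1,0,0,0,0]]]' 30
python3 -c "
from p import *
plan((.5706,.113,.18),95.4,12)"
```

```text
time: 11.98
position: [0.5811, -0.325, 0.0368]
tool_rot: [1.775, 2.59, -0.0]
ft_force: [1.2, -0.3, 1.0]
grip_width: 0.252
time: 13.22
position: [0.5807, -0.3247, 0.0361]
tool_rot: [-1.775, -2.592, 0.0]
ft_force: [-0.1, -0.1, -0.0]
grip_width: 1.003
time: 13.98
position: [0.5807, -0.3247, 0.18]
tool_rot: [1.775, 2.592, -0.0]
ft_force: [-0.8, -0.1, -0.4]
grip_width: 1.003
pos [ 0.5807 -0.3247  0.18  ] yaw 111.18 grip 1.003 t 13.975 f [-0.8 -0.1 -0.4] q7 0.69 tilt [-0. -0. -1.]
row x 12 [0.893 0.2   0.    0.263]
```

```bash
python3 -m jog '[[[1,0.893,0.2,0,0.263],[1,0.893,0.2,0,0.263],[1,0.893,0.2,0,0.263],[1,0.893,0.2,0,0.263],[1,0.893,0.2,0,0.263],[1,0.893,0.2,0,0.263],[1,0.893,0.2,0,0.263],[1,0.893,0.2,0,0.263],[1,0.893,0.2,0,0.263]]]' 
python3 -m jog '[[[1,0.893,0.2,0,0.263],[1,0.893,0.2,0,0.263],[1,0.893,0.2,0,0.263],[1,0,0,0,0],[1,0,0,0,0]]]'
python3 - <<'E'
from p import *
o=np.array([.5706,.113]);a=np.radians(5.4);X=np.array([np.cos(a),np.sin(a)]);Y=np.array([-X[1],X[0]])
for n in('scene','top'):
    z=np.load(n+'0.npz');C=cloud(n,z['d']);P=C[(C[...,2]>.082)&(C[...,2]<.1)]
    b=np.stack([(P[:,:2]-o)@X,(P[:,:2]-o)@Y],1);k=(abs(b[:,0])<.04)&(abs(b[:,1])<.032)
    b=b[k]*1000;print(n,len(b),np.percentile(b,[0,10,50,90,100],axis=0).round(1).T,np.median(P[k,2]))
plan((.5711,.113,.056),95.4,5)
E
```

```text
time: 15.1
position: [0.5605, 0.0046, 0.1781]
tool_rot: [-2.033, -2.392, 0.003]
ft_force: [-0.6, -0.3, 0.2]
grip_width: 1.0
time: 15.72
position: [0.5699, 0.1122, 0.1786]
tool_rot: [-2.114, -2.323, 0.004]
ft_force: [0.7, 0.2, -1.7]
grip_width: 1.001
scene 163 [[-11.6  -6.5   6.2  17.5  23.4]
 [-27.7 -15.7   1.8  22.   31.6]] 0.0875848709739726
top 114 [[-17.1 -15.   -2.2  11.6  18.1]
 [-30.4 -13.6   3.1  20.2  31. ]] 0.08836547145784035
pos [0.5699 0.1122 0.1786] yaw 95.39 grip 1.001 t 15.725 f [ 0.7  0.2 -1.7] q7 -0.29 tilt [-0.001 -0.003 -1.   ]
row x 5 [ 0.004  0.006  0.613 -0.   ]
```

```bash
python3 -m jog '[[[1,0,0,0.7,0],[1,0,0,0.7,0],[1,0,0,0.7,0],[1,0,0,0.7,0],[1,0,0,0.24,0],[1,0,0,0,0],[0,0,0,0,0],[0,0,0,0,0],[0,0,0,0,0],[0,0,0,0,0]]]' 25
python3 -m jog '[[[0,0,0,0,0],[0,0,0,0,0],[0,0,0,0,0],[0,0,0,0,0],[0,0,0,0,0]]]' 25
```

```text
time: 16.98
position: [0.5708, 0.1132, 0.0588]
tool_rot: [2.114, 2.323, 0.0]
ft_force: [-0.2, 0.4, 0.3]
grip_width: 0.63
time: 17.6
position: [0.5699, 0.113, 0.0585]
tool_rot: [-2.114, -2.323, 0.002]
ft_force: [-4.3, -0.4, 4.4]
grip_width: 0.349
```

The grip measures about 30.4 mm, which means the button is in. Now I'll pull.

```bash
python3 -m jog '[[[0,0,0,0,0],[0,-0.15,0,0,0],[0,-0.25,0,0,0],[0,-0.25,0,0,0],[0,-0.25,0,0,0],[0,-0.25,0,0,0],[0,-0.25,0,0,0],[0,0,0,0,0]]]' 30
python3 -m jog '[[[0,-0.25,0,0,0],[0,-0.25,0,0,0],[0,-0.25,0,0,0],[0,-0.2,0,0,0],[0,0,0,0,0]]]' 30
```

```text
time: 18.6
position: [0.5751, 0.0587, 0.0585]
tool_rot: [-2.113, -2.322, -0.001]
ft_force: [-5.4, 3.6, 4.7]
grip_width: 0.348
time: 19.23
position: [0.5787, 0.0215, 0.0585]
tool_rot: [-2.112, -2.322, -0.001]
ft_force: [-5.5, 4.1, 4.6]
grip_width: 0.349
```

```bash
python3 -m jog '[[[0,-0.1,0,0,0],[0,-0.1,0,0,0],[0,0,0,0,0]]]' 30
python3 -m jog '[[[0,-0.05,0,0,0],[0,0,0,0,0]]]' 30
```

```text
time: 19.6
position: [0.5794, 0.0142, 0.0585]
tool_rot: [-2.111, -2.323, -0.002]
ft_force: [-4.5, 4.3, 3.9]
grip_width: 0.35
time: 19.85
position: [0.5794, 0.0134, 0.0585]
tool_rot: [-2.109, -2.323, -0.003]
ft_force: [-5.1, 5.9, 5.3]
grip_width: 0.346
```

```bash
python3 -m jog '[[[0,-0.05,0,0,0],[0,0,0,0,0],[0,0,0,0,0]]]' 40
python3 - <<'E'
from m import *
from p import plan
plan((.58,.01,.058),95.4,1)
im,d=shot('scene','scene5.png');C=cloud('scene',d)
for P in comps(im,C,(0,90,50),(12,255,255),(.4,.75,-.2,.1),(-.01,.03),3): print('chip',len(P),np.median(P,0).round(3),P.max(0).round(3))
for P in comps(im,C,(105,110,30),(125,255,255),(.3,.9,-.5,.2),(.05,.09),8): print('blue',len(P),np.median(P,0).round(4),P[:,2].max())
cv2.imwrite('pics/c6.png',cv2.resize(cv2.imread('pics/scene5.png')[130:280,120:380],(780,450),interpolation=cv2.INTER_CUBIC))
E
```

```text
time: 20.23
position: [0.5794, 0.0134, 0.0585]
tool_rot: [-2.107, -2.323, -0.006]
ft_force: [-5.8, 9.3, 4.6]
grip_width: 0.345
pos [0.5794 0.0134 0.0585] yaw 95.58 grip 0.345 t 20.225 f [-5.8  9.3  4.6] q7 -0.17 tilt [ 0.007 -0.001 -1.   ]
row x 1 [-0.087  0.006  0.012  0.035]
chip 34 [ 0.656 -0.052  0.013] [ 0.662 -0.041  0.017]
chip 37 [ 0.676 -0.071  0.011] [ 0.686 -0.063  0.014]
chip 41 [ 0.67  -0.013  0.01 ] [ 0.681 -0.006  0.015]
blue 205 [ 0.5879 -0.3212  0.07  ] 0.07543081183053069
```

View pics/c6.png

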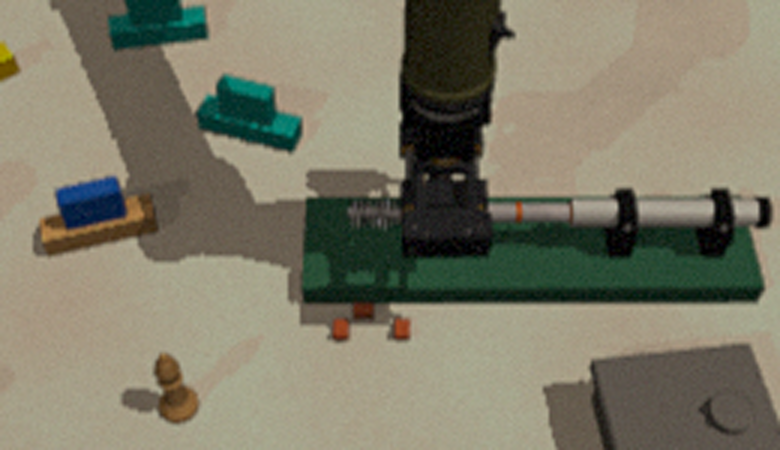

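The brush is out to its hard stop: the TCP stopped moving while the pull rose to 9 N, and two orange rings show at (519,212) and at the tube's mouth (571,212). The scraper stands upright, the chips are on the worktop, and the bishop and bunker show no sign of having moved. I'm handing in.

```bash
python3 -c "
from h import *
job.close_job()
s=get_state();print(s['time'],s['position'],s['ft_force'],s['grip_width'])"
```

```text
the job is handed in; nothing more can be done
the job is handed in; nothing more can be done
```

The job is done and handed in at about 20 s of robot time, well under the 64 s limit. No verdict is reported.

**What I did:** I gripped the scraper by its blue handle and swept all three chips off the board's +x edge in one stroke. I then stood the scraper back at its old place, let go, gripped the collar with the button pressed in, and pulled the brush out to its hard stop. The arm is still holding it there with a 40 N grip.

**Last checks:**
- **Brush:** the gripper stopped about 100 mm from the closed position, and the pull rose to 9 N without further movement. Both orange rings are visible. The grip opening of 30 mm means the button is in.
- **Chips:** all three lie on the worktop, with tops at 17 mm or lower. One rests close against the board's edge.
- **Scraper:** it stands upright off the board, with the handle top at about 75 mm.
- **Bystanders:** the bishop and the bunker look unmoved in the last picture. The jar and the crater were outside that picture, and I did not measure any of the four. The arm stayed well clear of the jar and the crater.
- **Disagreement:** the two cameras differed by about 5 mm in x, so I used the mean. That left a sideways force of about 5 N on the collar. I had no direct reading of the brush or button joints.

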